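# Turn the battery-and-bulb sorter until the blue jar faces front

## Robot

A 6-joint arm with a two-finger parallel gripper is mounted at the origin on the work surface. World frame = base frame: x ahead of the robot, y to its left, z up, the work surface at z = 0. Lengths are in m, angles in rad, forces in N, time in s.
With the tool pointing down it reaches from about 0.25 to 0.775 m from the base axis. Payload 4 kg.
Tool frame: the origin (TCP) lies at the very end of the fingers, on their centre line; the grasp point (between the pads) lies 19 mm behind it; z points along the fingers, x is the direction in which the jaws open and shut, and the axes are right-handed (so a half turn about z gives the same grasp; the last joint's range is limited). The gripper opens to 85 mm and grips with 20 to 120 N. Pads are 22 mm wide; open, the fingers measure 114 mm over their backs; the gripper's body (76 mm by 85 mm) begins 54 mm behind the grasp point. The pads swing forward as they close: fully open they stand 13 mm farther back than shut.
Start: joints at [1.06, 0.087, 1.371, -0, 1.684, -0.103], TCP at [0.218, 0.505, 0.231] pointing down, gripper open.
Joint ranges: [-3.1, 3.1], [-0.76, 2.03], [0.27, 2.55], [-1.08, 4.22], [0.17, 2.65], [-2.57, 2.57]. Speed limits (rad/s): [2.79, 2.79, 3.14, 3.14, 3.14, 3.14].

## Interface

Orientations are given as a 3x3 rotation matrix whose columns are the frame's x, y, z axes.
In Python, from cell import bot, grab_frame, get_calibration gives the robot as it stands.
- The arm moves only by the shell command python3 -m inch 'ROWS' [FORCE]. ROWS is JSON, a list of rows, each a list of 3 entries, a list of its own where there are three numbers: the turn, a rotation vector about the world's x, y, z in degrees, then the shift along the world's x, y, z in m, then the finger opening in m, from 0 to 0.0854. In form: [[[wx, wy, wz], [tx, ty, tz], claw], ...]. A call has 1 to 12 rows; each row is the pose to reach, as a shift and turn from the pose measured when the call began; what a row does not reach only later rows make up. A row lasts 1/12 s, in which the tool goes at most 41.7 mm and 7.16 degrees, less where a joint would pass 70% of its speed; a pose out of reach is approached as far as the arm can. A call with a gripper value outside its range is refused whole. The fingers move at their own pace and stop on an object; FORCE is the grip in N (left out, the last holds). Time passes only in rows, so rows that repeat a pose let the fingers close. It gives the time, the measured TCP pose, the force and the opening at its end, in the units of the state.
- bot.sense(): the state, without advancing time (a new reading comes with each control period).
- grab_frame(name): name is "side" or "top" or "wrist"; returns the picture (420x560x3 uint8, red, green, blue); there is no depth.
- get_calibration(name): a dict with "fx", "fy", "cx", "cy" (pixels), "position" and "orientation" of the camera in the world; the wrist camera has in their place "mount" (4x4, takes a point from camera to tool coordinates, whose origin is the TCP and whose axes are the tool frame's). Camera axes: x right, y down, z forward; pixel columns grow to the right and rows downward; lengths in m; the calibration is good to about 2 mm. The wrist camera is an equidistant fisheye: a pixel r from the principal point sees the ray r / f radians off the axis. A picture is of the moment at which its call begins: read the wrist's pose just before it. get_calibration takes no time and is no camera call.
- bot.close_job(): hands the job in, once; it reports no verdict.
The state is a dict: "time_s": time; "joint_pos": joint angles; "joint_vel": joint speeds; "joint_efforts": joint torques, N m; "ee_pos": TCP position; "tool_rot": TCP orientation; "wrist_force": force on the tool from outside, world axes, zero at the start; "moment": the same for the moment, N m; "grip_width": finger opening in m.
Only numpy, scipy, OpenCV 4.12 (cv2) and the standard library are available. Lean on these libraries where they do the work, as an engineer would, in place of code of your own. Each camera call takes 0.05 s, during which the arm holds its last target.

## Task

Spin the turntable on the crates by pushing one or more of the metal studs on its rim, from the side with the fingertips, until the blue screw-top jar stands squarely at the front, in line with the orange arrow on the fixed foot; turn it either way. Do not touch, lift or tip the jar, the bundle of cells or the LED bulb riding on it, leave the other things on the crates where they are, and finish with the hand clear and the turntable at rest.

Things in the scene. Friction and masses are not known exactly. Their poses are not given: they have to be found in the camera images.
- crates: Two stacked shallow crates of whitened ash, one fixed block 380 mm (own x) by 620 mm (own y), 140 mm high; its flat slatted top at z = 0.140 carries everything else. Origin: centre of its underside on the table. It cannot move during the job.
- stand: Fixed foot of the turntable: black disc, 190 mm diameter, 14 mm high. Origin: centre of its underside, on the turning axis. A white tongue 50 mm wide, 10 mm high, sticks out along its own -x to 180 mm from the axis, with an orange arrow pointing inwards. Its own -x is the FRONT: the jar must end on that ray from the axis. It faces roughly, not exactly, the robot.
- turntable_center (a point): Centre of the upper face of the turning plate: wooden disc, 250 mm diameter, 14 mm thick, upper face at z = 0.172. x, y turn with the plate, z up. Three pockets (66 mm inside, 72 mm outside, white walls 7 mm high) lie 62 mm from it at 0, 120, 240 degrees from x, one thing in each, in any order; the things rise at most 77 mm above the plate.
- stud0 (a point): Centre of the top of one of six upright aluminium studs on the rim, 14 mm diameter, 24 mm high above the plate. They stand 115 mm from the plate's centre at 30 (this one), 90, 150, 210, 270 and 330 degrees from the plate's x axis, with nothing between them: room there for fingertips, just above the plate.
- turntable (a joint): Turning angle of the plate, rad, counter-clockwise from above positive, 0 at the start wherever the plate then stands; it turns freely several turns either way. Friction of about 0.14 N m (1.2 N at the studs) stops it almost at once when the pushing ends, and it stays where it is left.
- jar: THE MARKED ITEM: blue plastic jar with a ribbed blue screw cap, 58 mm diameter, 74 mm high, loose in its pocket with about 4 mm of play, 0.08 to 0.17 kg. Origin: centre of its underside. At the start it is at least 30 degrees away from the front.
- cells: Bundle of three spent C cells, dark with copper ends, taped with yellow, about 56 mm across and 50 mm high, standing loose in a pocket. Origin: centre of its underside. Not to be touched.
- bulb: Tubular LED bulb standing loose in a pocket on its off-white tube, metal screw cap up: 38 mm diameter, 77 mm high. Origin: centre of its underside. Not to be touched.
- saucer: Black ceramic saucer, 116 mm diameter, 16 mm high, loose on the crates to the right of the turntable. Origin: centre of its underside. Bystander.
- lamp_head: Chrome desk lamp head lying mouth down, 100 mm diameter, 82 mm high, loose on the crates to the left of the turntable. Origin: centre of its underside. Bystander.
- cell_a: Single spent C cell standing upright, 26 mm diameter, 50 mm high, loose on the crates at the left. Origin: centre of its underside. Bystander.
- cell_b: Single spent C cell like cell_a, at the right. Bystander.
There are look-alikes about, which are no part of the job. There is more than one size of the jar; the one meant has the size given above.

How it is judged:
At the end, for the whole second after the job is handed in: Jar centre within 11 mm of the front ray and over 50 mm in front of the axis; turntable at rest; jar, cells and bulb upright (0.1 rad), at rest in their pockets; saucer, lamp head and both single cells within 30 mm of their starts (y of jar in the frame of stand between -0.011 and 0.011 m and x of jar in the frame of stand below -0.05 m and velocity of joint turntable between -0.05 and 0.05 rad/s and horizontal distance between jar and turntable_center between 0.04 and 0.085 m and angle between each of jar, cells, bulb's own z axis and vertical below 0.1 rad and z of each of jar, cells, bulb in the frame of turntable_center below 0.004 m and linear speed of each of jar, cells, bulb below 0.02 m/s and horizontal distance between cells and turntable_center between 0.04 and 0.085 m and horizontal distance between bulb and turntable_center between 0.04 and 0.085 m and distance of each of saucer, lamp_head, cell_a, cell_b from where it was at the start of the episode below 0.03 m); the robot touches nothing.
It fails at once if the robot touches the jar, the bundle of cells or the bulb (contact force between any of the fingers, the arm and jar above 0.5 N or contact force between any of the fingers, the arm and cells above 0.5 N or contact force between any of the fingers, the arm and bulb above 0.5 N).
It fails at once if the jar, the bundle of cells or the bulb is lifted or tipped out of its pocket (z of any of jar, cells, bulb in the frame of turntable_center above 0.012 m or angle between any of jar, cells, bulb's own z axis and vertical above 0.4 rad).
It fails at once if a bystander on the crates is disturbed (distance of any of saucer, lamp_head, cell_a, cell_b from where it was at the start of the episode above 0.03 m).
It also fails if it takes over 45 s, if anything falls off the work surface, if the arm or the gripper's body presses on something with over 40 N, if the wrist force passes 120 N, or if a joint passes its speed limit or range.

## Working session

There is one attempt and no reset: what is moved stays moved. The work goes in short steps, Python scripts to look and compute and a shell command to move; the robot and the scene stay as the last step left them, time stands still between calls to the robot, and variables do not carry over. Pictures are saved under pics/ and viewed, and the job is handed in when it is done.

```bash
ls; mkdir -p pics; cat > h.py <<'E'
import numpy as np, cv2
from cell import bot, grab_frame, get_calibration
def save(n,im): cv2.imwrite('pics/'+n+'.png',cv2.cvtColor(im,cv2.COLOR_RGB2BGR))
def plane(cal,uv,z):
    uv=np.atleast_2d(np.asarray(uv,float)); R=np.array(cal['orientation']);p=np.array(cal['position'])
    d=np.c_[(uv[:,0]-cal['cx'])/cal['fx'],(uv[:,1]-cal['cy'])/cal['fy'],np.ones(len(uv))]@R.T
    return p+d*((z-p[2])/d[:,2])[:,None]
def proj(cal,P):
    P=np.atleast_2d(P); q=(P-np.array(cal['position']))@np.array(cal['orientation'])
    return np.c_[q[:,0]/q[:,2]*cal['fx']+cal['cx'],q[:,1]/q[:,2]*cal['fy']+cal['cy']]
E
python3 - <<'E'
from h import *
print(bot.sense())
for n in ['side','top','wrist']:
    im=grab_frame(n); save(n+'0',im); print(n,get_calibration(n))
E
```

```text
pics
{'time_s': 0.0, 'joint_pos': array([ 1.05990268e+00,  8.79861291e-02,  1.37228942e+00,  2.59723824e-05,
        1.68363090e+00, -1.03093139e-01]), 'joint_vel': array([-2.42724562e-03, -3.16892179e-05, -5.39762151e-04,  7.37960138e-04,
       -1.20681526e-03,  1.03411639e-03]), 'joint_efforts': array([-2.98354416e-05, -3.51871705e+01, -3.13265884e+01, -7.83764631e-05,
        1.08757272e-02, -1.89847967e-06]), 'ee_pos': array([0.21786474, 0.50444829, 0.2301043 ]), 'tool_rot': array([[ 3.96587182e-01,  9.17996337e-01, -1.15385747e-03],
       [ 9.17994184e-01, -3.96588773e-01, -2.00572200e-03],
       [-2.29885237e-03, -2.63790812e-04, -9.99997323e-01]]), 'wrist_force': array([ 0.9336728 ,  0.34138456, -0.5795157 ]), 'moment': array([ 0.01185071, -0.01647036, -0.03096668]), 'grip_width': 0.08511688788945972}
side {'fx': 429.45531950474015, 'fy': 429.45531950474015, 'cx': 271.7009976116695, 'cy': 214.28697468245383, 'position': array([ 0.14898231, -0.43066045,  0.77115483]), 'orientation': array([[ 0.83177185, -0.39547528,  0.38955731],
       [-0.55496172, -0.60903364,  0.56665291
[... 173 characters left out ...]
ay([0.22269743, 0.105292  , 1.43150341]), 'orientation': array([[-2.37756646e-02, -9.77240360e-01,  2.10798473e-01],
       [-9.99717155e-01,  2.31205211e-02, -5.57230520e-03],
       [ 5.71711007e-04, -2.10871335e-01, -9.77513659e-01]])}
wrist {'fx': 325.19226210127806, 'fy': 325.19226210127806, 'cx': 285.62411568050555, 'cy': 212.02530925202026, 'mount': array([[ 9.99998067e-01,  1.47118373e-03, -1.30460105e-03,
         4.70629842e-04],
       [-9.71863678e-04,  9.46572508e-01,  3.22489600e-01,
        -8.40627492e-02],
       [ 1.70934094e-03, -3.22487709e-01,  9.46572108e-01,
        -1.41962305e-01],
       [ 0.00000000e+00,  0.00000000e+00,  0.00000000e+00,
         1.00000000e+00]])}
```

View pics/top0.png

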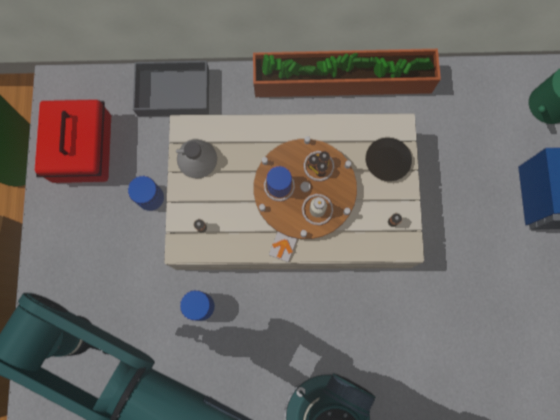

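View pics/side0.png

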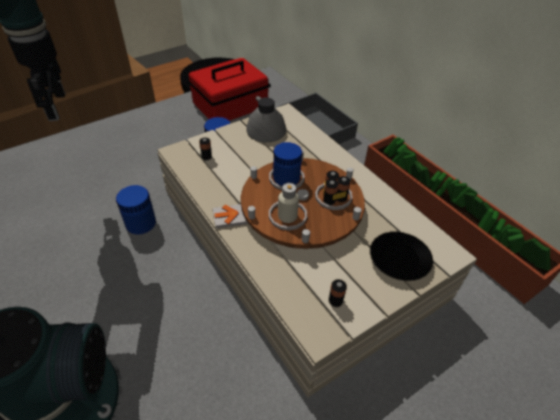

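View pics/wrist0.png

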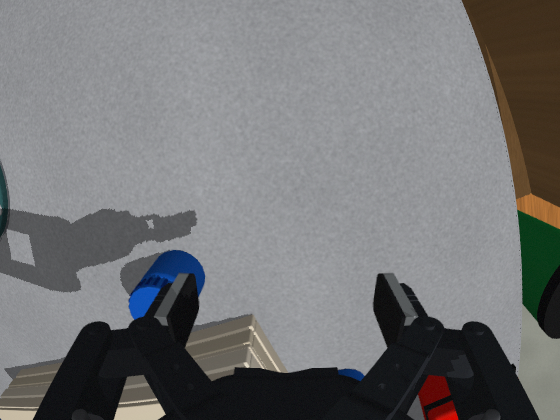

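```bash
python3 - <<'E'
from h import *
im=cv2.cvtColor(cv2.imread('pics/top0.png'),cv2.COLOR_BGR2RGB)
c=cv2.resize(im[115:275,225:385],None,fx=4.5,fy=4.5,interpolation=cv2.INTER_CUBIC)[:600]
c=cv2.resize(im[125:270,220:400],None,fx=4,fy=4,interpolation=cv2.INTER_CUBIC); save('topc',c)
im=cv2.cvtColor(cv2.imread('pics/side0.png'),cv2.COLOR_BGR2RGB)
c=cv2.resize(im[130:260,200:380],None,fx=4,fy=4,interpolation=cv2.INTER_CUBIC); save('sidec',c)
E
```

```text
(no output)
```

View pics/topc.png

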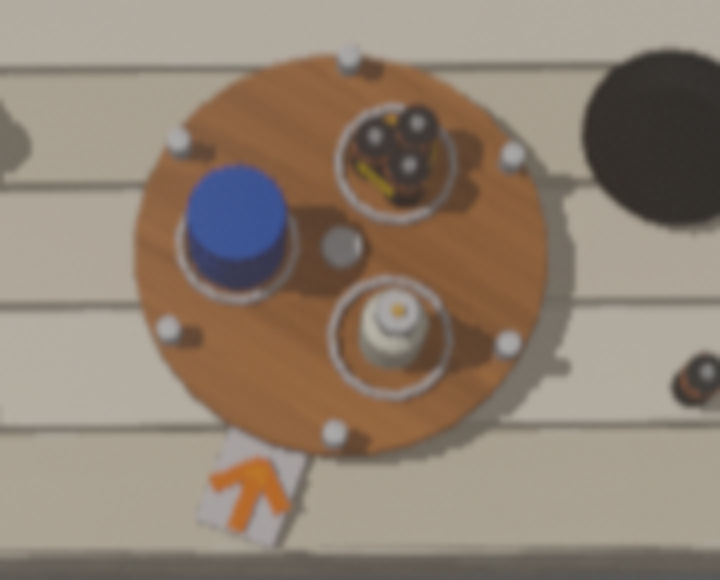

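View pics/sidec.png

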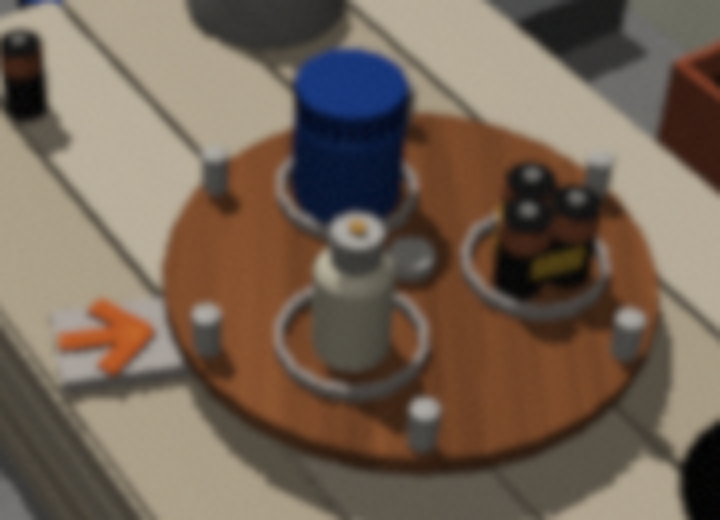

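```bash
python3 - <<'E'
from h import *
ct,cs=get_calibration('top'),get_calibration('side')
def tri(a,b):
    A=plane(ct,a,0)[0]-ct['position'];B=plane(cs,b,0)[0]-cs['position'];A/=np.linalg.norm(A);B/=np.linalg.norm(B)
    M=np.c_[A,-B];s=np.linalg.lstsq(M,cs['position']-ct['position'],rcond=None)[0]
    p,q=ct['position']+A*s[0],cs['position']+B*s[1]; return (p+q)/2,np.linalg.norm(p-q)
t=np.array([(348,57),(513,152),(508,341),(335,431),(168,325),(179,137)])
s=np.array([(600,160),(629,318),(425,407),(206,313),(216,157)])
T=(t+.5)/4-.5+[220,125]; S=(s+.5)/4-.5+[200,130]
for a,b in zip(T[1:],S[[0,1,2,3,4]] if 0 else S[[1,2,3,4]] if 0 else S): print('?')
# top order: far, right-far, right-near, near, left-near, left-far ; side: 600,160 = far? 
P=plane(ct,T,.196); c=P[:,:2].mean(0); print('studs',P.round(4)); print('c',c,np.hypot(*(P[:,:2]-c).T),np.degrees(np.arctan2(*(P[:,:2]-c).T[::-1])))
for i,j in ((1,0),(2,1),(3,2),(4,3),(5,4)): 
    pass
print('proj studs in side*4', ((proj(cs,P)-[200,130]+.5)*4-.5).round(0))
im=cv2.cvtColor(cv2.imread('pics/top0.png'),cv2.COLOR_BGR2RGB)
hsv=cv2.cvtColor(im,cv2.COLOR_RGB2HSV)
m=cv2.inRange(hsv,(5,90,40),(16,200,200)); m[:, :225]=0;m[:,385:]=0;m[:130]=0;m[240:]=0
k=cv2.findContours(m,cv2.RETR_EXTERNAL,cv2.CHAIN_APPROX_NONE)[0];k=max(k,key=cv2.contourArea);h=cv2.convexHull(k)[:,0]
e=cv2.fitEllipse(h.astype(np.float32));print(e,plane(ct,e[0],.172))
q=plane(ct,h,.172); A=np.c_[2*q[:,:2],np.ones(len(q))];x=np.linalg.lstsq(A,(q[:,:2]**2).sum(1),rcond=None)[0];print('disc fit',x[:2],np.sqrt(x[2]+x[0]**2+x[1]**2))
# jar cap
m=cv2.inRange(hsv,(105,120,60),(125,255,255)); 
k=[k for k in cv2.findContours(m,cv2.RETR_EXTERNAL,cv2.CHAIN_APPROX_NONE)[0] if cv2.contourArea(k)>100]
for q in k: print(cv2.boundingRect(q))
# tongue corners (topc): outer left (197,520), outer right (276,546), inner left (232,430), inner right(308,455)
K=(np.array([(197,520),(276,546),(231,430),(309,455),(258,458),(240,530),(238,218),(237,241)])+.5)/4-.5+[220,125]
z=[.150,.150,.150,.150,.150,.150]
for kk,zz in zip(K,z+[.246,.172]): print(plane(ct,kk,zz)[0].round(4))
E
```

```text
?
?
?
?
?
studs [[ 0.6619  0.0387  0.196 ]
 [ 0.6002 -0.0573  0.196 ]
 [ 0.4856 -0.0488  0.196 ]
 [ 0.4349  0.0536  0.196 ]
 [ 0.4998  0.1491  0.196 ]
 [ 0.6142  0.1408  0.196 ]]
c [0.54944513 0.0460082 ] [0.11269687 0.11513944 0.11430179 0.11484384 0.1143812  0.11479848] [  -3.72782013  -63.82122691 -123.95175178  176.19289075  115.69985893
   55.65001255]
proj studs in side*4 [[597. 157.]
 [631. 316.]
 [424. 405.]
 [206. 312.]
 [215. 151.]
 [404.  84.]]
((304.8510437011719, 188.5381317138672), (99.79237365722656, 103.0882339477539), 98.187744140625) [[0.54533477 0.04574014 0.172     ]]
disc fit [0.54780741 0.0456778 ] 0.1234516714961573
(181, 291, 29, 29)
(129, 177, 27, 28)
(268, 167, 23, 23)
(519, 148, 41, 76)
[0.3911 0.1353 0.15  ]
[0.3746 0.0888 0.15  ]
[0.4448 0.114  0.15  ]
[0.4286 0.0677 0.15  ]
[0.4275 0.0982 0.15  ]
[0.3846 0.1099 0.15  ]
[0.5497 0.1068 0.246 ]
[0.5559 0.1078 0.172 ]
```

The top and side views agree. In the top crop the jar's pocket is left of the axis, the orange arrow is at about (250,495), and the studs sit at 60° spacing. I get the axis at (0.549, 0.046), the jar at 86° and the front at 158.5°, so the plate needs about +72.5° counter-clockwise. I'll push the stud at 176°, because the gap on its clockwise side is empty.

```bash
python3 -m inch '[[[0,0,-6],[0,-0.01,0.03],0],[[0,0,-12],[0.02,-0.04,0.06],0],[[0,0,-18],[0.04,-0.075,0.075],0],[[0,0,-24],[0.06,-0.11,0.08],0],[[0,0,-30],[0.08,-0.145,0.08],0],[[0,0,-36],[0.1,-0.18,0.08],0],[[0,0,-42],[0.12,-0.215,0.08],0],[[0,0,-48],[0.14,-0.25,0.08],0],[[0,0,-54],[0.16,-0.285,0.08],0],[[0,0,-60],[0.18,-0.32,0.08],0],[[0,0,-66],[0.195,-0.35,0.08],0],[[0,0,-72],[0.21,-0.38,0.08],0]]' 20
```

```text
time_s: 1.15
ee_pos: [0.4283, 0.1226, 0.3101]
tool_rot: [[0.995, -0.099, -0.002], [-0.099, -0.995, 0.0], [-0.002, -0.0, -1.0]]
wrist_force: [0.5, 0.6, -0.6]
grip_width: 0.0
```

```bash
python3 -m inch '[[[0,0,-6],[0.006,-0.01,-0.02],0],[[0,0,-12],[0.012,-0.02,-0.04],0],[[0,0,-18],[0.016,-0.03,-0.06],0],[[0,0,-18],[0.016,-0.03,-0.06],0]]' && python3 - <<'E'
from h import *
s=bot.sense();print(s['ee_pos'],s['tool_rot'])
for n in ['wrist','side','top']: save(n+'1',grab_frame(n))
E
```

```text
time_s: 1.48
ee_pos: [0.4427, 0.0907, 0.2449]
tool_rot: [[0.914, -0.406, -0.011], [-0.406, -0.914, -0.001], [-0.01, 0.005, -1.0]]
wrist_force: [-0.5, 0.7, -0.4]
grip_width: -0.0002
[0.44266805 0.09073785 0.24494775] [[ 9.13676168e-01 -4.06289140e-01 -1.11800815e-02]
 [-4.06320435e-01 -9.13730465e-01 -5.84343987e-04]
 [-9.97816849e-03  5.07659677e-03 -9.99937330e-01]]
```

View pics/wrist1.png

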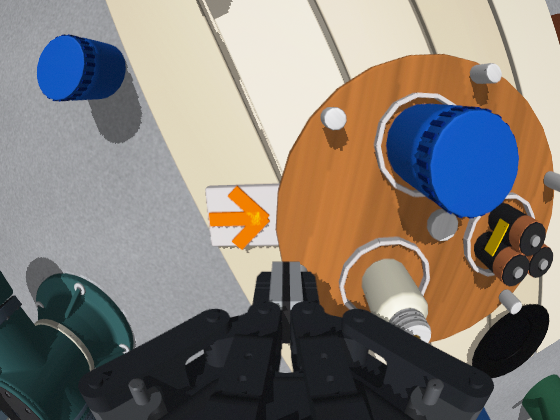

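View pics/side1.png

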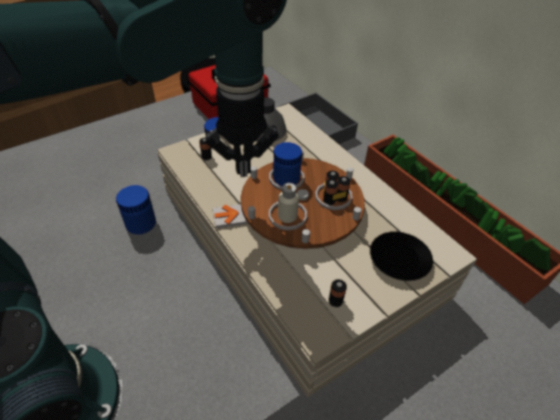

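The wrist picture shows the shut fingertips at (287,275), clear beside the plate's near rim. The jar is at (465,160), the bulb at (393,290), and nothing is below the tips. I'll lower them now.

```bash
python3 -m inch '[[[0,0,0],[-0.003,0.004,-0.02],0],[[0,0,0],[-0.003,0.004,-0.04],0],[[0,0,0],[-0.003,0.004,-0.06],0],[[0,0,0],[-0.003,0.004,-0.06],0],[[0,0,0],[-0.003,0.004,-0.06],0]]' && python3 - <<'E'
from h import *
s=bot.sense();print(s['ee_pos'])
for n in ['wrist','top','side']:
    im=grab_frame(n)
    if n!='wrist':
        y,x=(125,200) if n=='top' else (130,180)
        im=cv2.resize(im[y:y+145,x:x+200],None,fx=4,fy=4,interpolation=cv2.INTER_CUBIC)
    save(n+'2',im)
p=s['ee_pos'][:2];c=np.array([.549,.046])
def f(r,phi): return c+r*np.array([np.cos(np.radians(phi)),np.sin(np.radians(phi))])
print('phi',np.degrees(np.arctan2(*(p-c)[::-1])))
for k in range(158,246,4): print(k,(f(.12,k)-p).round(3))
E
```

```text
time_s: 2.05
ee_pos: [0.4412, 0.0977, 0.1917]
tool_rot: [[0.918, -0.398, -0.001], [-0.398, -0.918, 0.002], [-0.002, -0.001, -1.0]]
wrist_force: [0.8, 0.0, -0.1]
grip_width: -0.0001
[0.44120628 0.09774014 0.191685  ]
phi 154.35936076340838
158 [-0.003 -0.007]
162 [-0.006 -0.015]
166 [-0.009 -0.023]
170 [-0.01  -0.031]
174 [-0.012 -0.039]
178 [-0.012 -0.048]
182 [-0.012 -0.056]
186 [-0.012 -0.064]
190 [-0.01  -0.073]
194 [-0.009 -0.081]
198 [-0.006 -0.089]
202 [-0.003 -0.097]
206 [-0.    -0.104]
210 [ 0.004 -0.112]
214 [ 0.008 -0.119]
218 [ 0.013 -0.126]
222 [ 0.019 -0.132]
226 [ 0.024 -0.138]
230 [ 0.031 -0.144]
234 [ 0.037 -0.149]
238 [ 0.044 -0.154]
242 [ 0.051 -0.158]
```

View pics/wrist2.png

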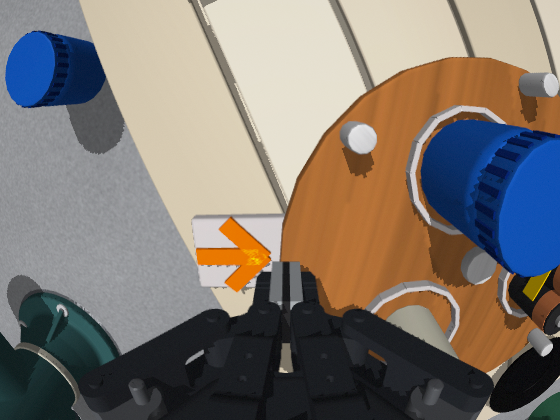

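View pics/side2.png

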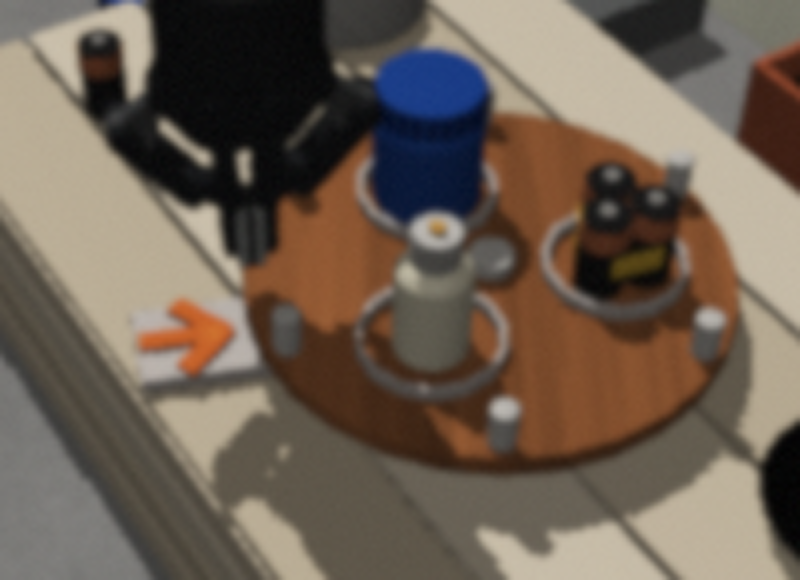

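The fingertips are on the clockwise side of the near stud, with open plate between them, at z about 0.192. Next I'll lower 8 mm and sweep along the arc.

```bash
python3 -m inch '[[[0,0,4],[0,0,-0.008],0],[[0,0,9],[-0.001,-0.002,-0.008],0],[[0,0,14],[-0.003,-0.007,-0.008],0],[[0,0,18],[-0.006,-0.015,-0.008],0],[[0,0,22],[-0.009,-0.023,-0.008],0],[[0,0,26],[-0.010,-0.031,-0.008],0],[[0,0,30],[-0.012,-0.039,-0.008],0],[[0,0,34],[-0.012,-0.048,-0.008],0],[[0,0,38],[-0.012,-0.056,-0.008],0],[[0,0,42],[-0.012,-0.064,-0.008],0],[[0,0,46],[-0.010,-0.073,-0.008],0],[[0,0,50],[-0.009,-0.081,-0.008],0]]' && python3 - <<'E'
from h import *
s=bot.sense();print(s['ee_pos'])
for n in ['wrist','top','side']:
    im=grab_frame(n)
    if n!='wrist':
        y,x=(125,200) if n=='top' else (130,180)
        im=cv2.resize(im[y:y+145,x:x+200],None,fx=4,fy=4,interpolation=cv2.INTER_CUBIC)
    save(n+'3',im)
p=bot.sense()['ee_pos'][:2];c=np.array([.549,.046])
def f(r,phi): return c+r*np.array([np.cos(np.radians(phi)),np.sin(np.radians(phi))])
print('phi',np.degrees(np.arctan2(*(p-c)[::-1])),np.hypot(*(p-c)))
for k in range(190,246,4): print(k,(f(.12,k)-p).round(3))
E
```

```text
time_s: 3.2
ee_pos: [0.4343, 0.0164, 0.1873]
tool_rot: [[0.893, 0.45, 0.003], [0.45, -0.893, 0.004], [0.005, -0.002, -1.0]]
wrist_force: [0.3, 2.1, 0.2]
grip_width: -0.0
[0.43431285 0.01641154 0.18730097]
phi -165.4264796761479 0.1184953274675896
190 [-0.003  0.009]
194 [-0.002  0.001]
198 [ 0.001 -0.007]
202 [ 0.003 -0.015]
206 [ 0.007 -0.023]
210 [ 0.011 -0.03 ]
214 [ 0.015 -0.037]
218 [ 0.02  -0.044]
222 [ 0.026 -0.05 ]
226 [ 0.031 -0.057]
230 [ 0.038 -0.062]
234 [ 0.044 -0.067]
238 [ 0.051 -0.072]
242 [ 0.058 -0.076]
```

View pics/wrist3.png

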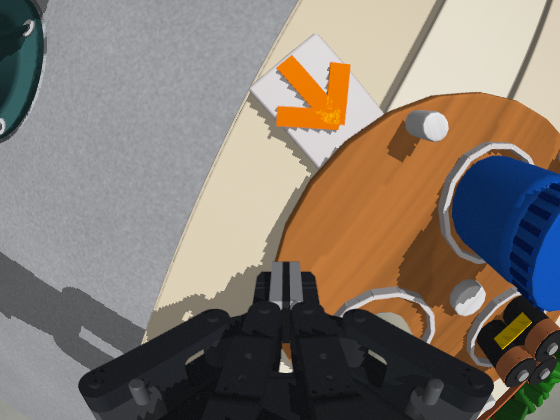

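View pics/side3.png

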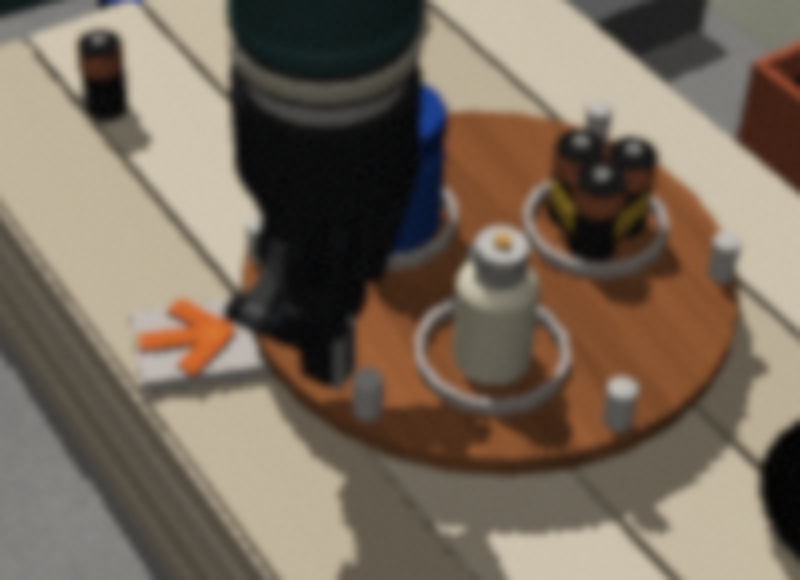

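View pics/top3.png

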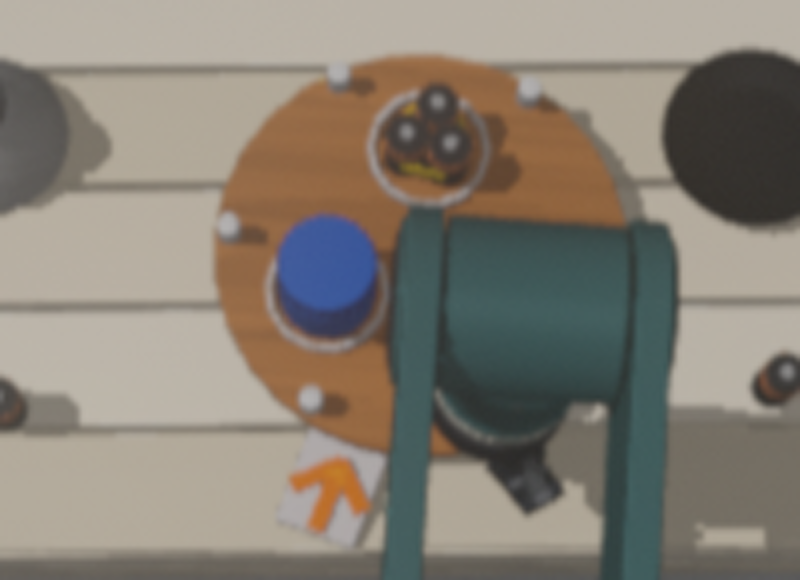

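The plate is turning as intended: the studs in the top crop are at (338,73), (528,89), (228,224) and (311,396), and the fingertips are against the near stud. I'll measure the angle.

```bash
python3 - <<'E'
from h import *
ct=get_calibration('top');c=np.array([.549,.046])
T=(np.array([(338,73),(528,89),(228,224),(311,396)])+.5)/4-.5+[200,125]
P=plane(ct,T,.196)[:,:2]-c; a=np.degrees(np.arctan2(P[:,1],P[:,0])); print(a,np.hypot(*P.T), a%60)
E
```

```text
[ 24.23715119 -36.00583844  83.93106234 143.89262844] [0.11415986 0.11295333 0.11456977 0.11408012] [24.23715119 23.99416156 23.93106234 23.89262844]
```

```bash
python3 -m inch '[[[0,0,3],[0.001,-0.007,-0.003],0],[[0,0,7],[0.003,-0.015,-0.003],0],[[0,0,11],[0.007,-0.023,-0.003],0],[[0,0,15],[0.011,-0.030,-0.003],0],[[0,0,19],[0.015,-0.037,-0.003],0],[[0,0,23],[0.020,-0.044,-0.003],0],[[0,0,27],[0.026,-0.050,-0.003],0],[[0,0,31],[0.031,-0.057,-0.003],0],[[0,0,34],[0.036,-0.060,-0.003],0],[[0,0,36],[0.039,-0.063,-0.003],0],[[0,0,36],[0.039,-0.063,-0.003],0]]' && python3 - <<'E'
from h import *
s=bot.sense();print(s['ee_pos'])
for n in ['wrist','top','side']:
    im=grab_frame(n)
    if n!='wrist':
        y,x=(125,200) if n=='top' else (130,180)
        im=cv2.resize(im[y:y+145,x:x+200],None,fx=4,fy=4,interpolation=cv2.INTER_CUBIC)
    save(n+'4',im)
p=bot.sense()['ee_pos'][:2];c=np.array([.549,.046])
def f(r,phi): return c+r*np.array([np.cos(np.radians(phi)),np.sin(np.radians(phi))])
print('phi',np.degrees(np.arctan2(*(p-c)[::-1])),np.hypot(*(p-c)))
for k in range(230,246,2): print(k,(f(.12,k)-p).round(3))
E
```

```text
time_s: 4.27
ee_pos: [0.474, -0.0468, 0.1845]
tool_rot: [[0.465, 0.885, 0.002], [0.885, -0.465, 0.004], [0.005, -0.001, -1.0]]
wrist_force: [-0.5, -0.5, 0.3]
grip_width: -0.0003
[ 0.47404975 -0.04678834  0.18451024]
phi -129.2444764714658 0.11938704441228852
230 [-0.002  0.001]
232 [ 0.002 -0.002]
234 [ 0.005 -0.005]
236 [ 0.008 -0.007]
238 [ 0.012 -0.009]
240 [ 0.016 -0.011]
242 [ 0.019 -0.013]
244 [ 0.023 -0.015]
```

View pics/wrist4.png

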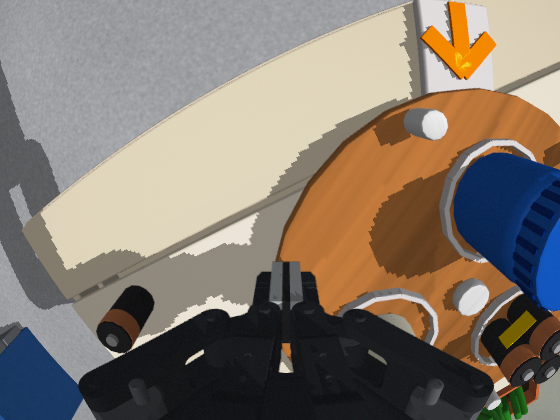

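View pics/top4.png

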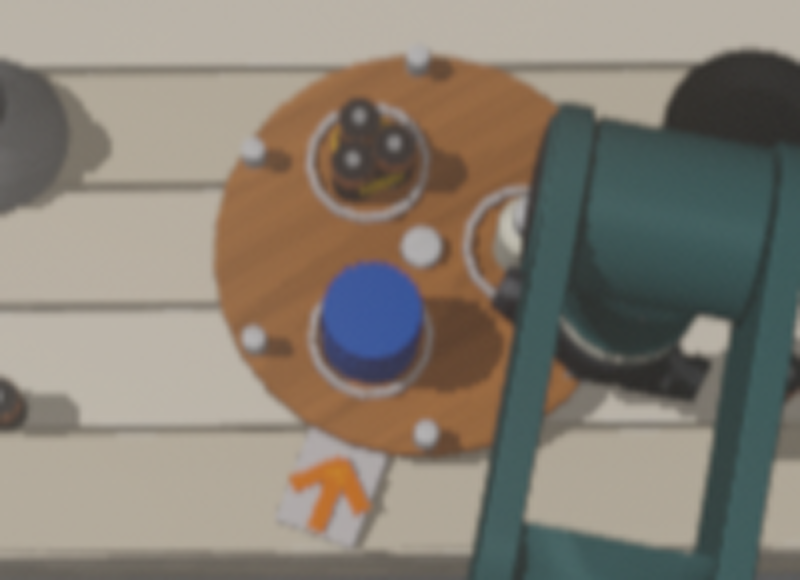

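```bash
python3 - <<'E'
from h import *
ct=get_calibration('top');c=np.array([.549,.046])
T=(np.array([(419,57),(252,149),(253,336),(426,431)])+.5)/4-.5+[200,125]
P=plane(ct,T,.196)[:,:2]-c; a=np.degrees(np.arctan2(P[:,1],P[:,0])); print(a,np.hypot(*P.T))
im=cv2.imread('pics/top4.png');hsv=cv2.cvtColor(im,cv2.COLOR_BGR2HSV)
m=cv2.inRange(hsv,(105,120,120),(125,255,255));k=max(cv2.findContours(m,0,1)[0],key=cv2.contourArea);(u,v),r=cv2.minEnclosingCircle(k);x=cv2.boundingRect(k);print(u,v,r,x)
q=plane(ct,(np.array([u,v])+.5)/4-.5+[200,125],.246)[0];print(q,np.degrees(np.arctan2(q[1]-c[1],q[0]-c[0])))
E
```

```text
[ -0.97557362  59.70486961 119.09552356 179.35653975] [0.11304713 0.11473216 0.11474068 0.11430288]
371.4393310546875 313.2139587402344 48.6451530456543 (325, 266, 95, 93)
[0.49375956 0.07802693 0.246     ] 149.89598906405178
```

```bash
python3 -m inch '[[[0,0,2],[0.003,-0.003,0],0],[[0,0,4],[0.007,-0.006,0],0],[[0,0,6],[0.010,-0.008,0],0],[[0,0,8],[0.013,-0.0095,0],0],[[0,0,9],[0.015,-0.0105,0],0],[[0,0,9],[0.015,-0.0105,0],0],[[0,0,9],[0.015,-0.0105,0],0]]' && python3 - <<'E'
from h import *
ct=get_calibration('top');c=np.array([.549,.046])
im=grab_frame('top');im=cv2.resize(im[125:270,200:400],None,fx=4,fy=4,interpolation=cv2.INTER_CUBIC);save('top5',im)
s=bot.sense();p=s['ee_pos'][:2];print(s['ee_pos'],s['wrist_force'],np.degrees(np.arctan2(*(p-c)[::-1])))
hsv=cv2.cvtColor(im,cv2.COLOR_RGB2HSV)
m=cv2.inRange(hsv,(105,120,120),(125,255,255));k=max(cv2.findContours(m,0,1)[0],key=cv2.contourArea);(u,v),r=cv2.minEnclosingCircle(k)
q=plane(ct,(np.array([u,v])+.5)/4-.5+[200,125],.246)[0];print(u,v,r,q,np.degrees(np.arctan2(q[1]-c[1],q[0]-c[0])))
E
```

```text
time_s: 5.0
ee_pos: [0.4886, -0.0567, 0.1845]
tool_rot: [[0.321, 0.947, 0.001], [0.947, -0.321, 0.005], [0.005, -0.0, -1.0]]
wrist_force: [0.2, -0.2, 0.4]
grip_width: 0.0
[ 0.48858409 -0.05671934  0.1845276 ] [-0.42880135  0.06535909 -0.48453412] -120.462547681274
386.1004943847656 319.8498840332031 48.9018669128418 [0.48975344 0.06992027 0.246     ] 158.01404739930567
```

View pics/top5.png

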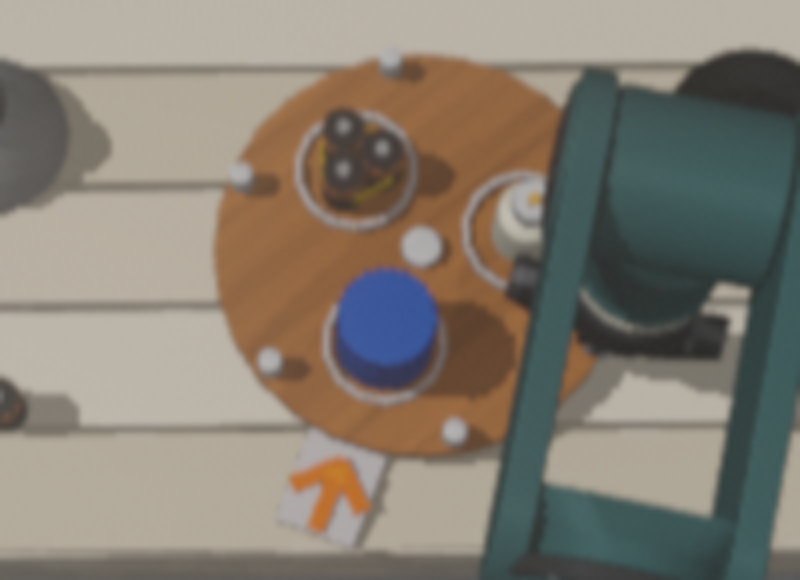

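The jar's bearing is 158.0° against 158.5° for the front. I'll back the fingers off clockwise, then raise them.

```bash
python3 -m inch '[[[0,0,0],[-0.006,0.003,0],0],[[0,0,0],[-0.013,0.006,0],0],[[0,0,0],[-0.016,0.006,0],0],[[0,0,0],[-0.018,0.006,0.02],0],[[0,0,0],[-0.02,0.004,0.05],0],[[0,0,0],[-0.03,0,0.08],0],[[0,0,0],[-0.05,-0.02,0.11],0],[[0,0,0],[-0.08,-0.05,0.14],0],[[0,0,0],[-0.11,-0.08,0.16],0],[[0,0,0],[-0.14,-0.11,0.17],0],[[0,0,0],[-0.14,-0.14,0.17],0],[[0,0,0],[-0.14,-0.14,0.17],0]]' && python3 - <<'E'
from h import *
ct=get_calibration('top');c=np.array([.549,.046])
im=grab_frame('top');save('top6f',im);full=im;im=cv2.resize(im[125:270,200:400],None,fx=4,fy=4,interpolation=cv2.INTER_CUBIC);save('top6',im)
save('side6',grab_frame('side'))
hsv=cv2.cvtColor(im,cv2.COLOR_RGB2HSV)
m=cv2.inRange(hsv,(105,120,120),(125,255,255));k=max(cv2.findContours(m,0,1)[0],key=cv2.contourArea);(u,v),r=cv2.minEnclosingCircle(k)
q=plane(ct,(np.array([u,v])+.5)/4-.5+[200,125],.246)[0];a=np.radians(158.5);d=q[:2]-c
print(q,np.degrees(np.arctan2(d[1],d[0])),'along',d@[np.cos(a),np.sin(a)],'off',d@[-np.sin(a),np.cos(a)])
E
```

```text
time_s: 6.05
ee_pos: [0.3461, -0.2018, 0.3564]
tool_rot: [[0.331, 0.944, 0.004], [0.944, -0.331, -0.001], [-0.0, 0.004, -1.0]]
wrist_force: [0.0, 0.6, -1.3]
grip_width: -0.0004
[0.48958728 0.07003444 0.246     ] 157.97501682047385 along 0.06408728999688354 off -0.0005872280843956609
```

View pics/top6.png

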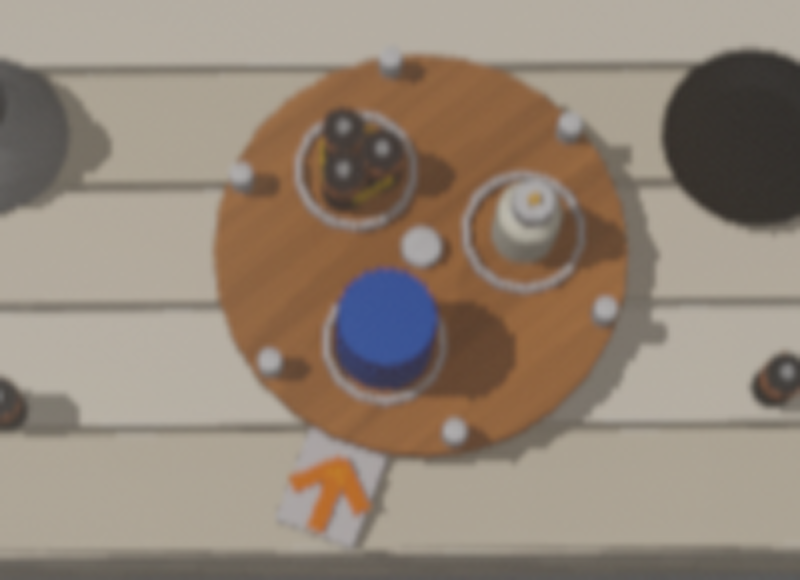

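View pics/side6.png

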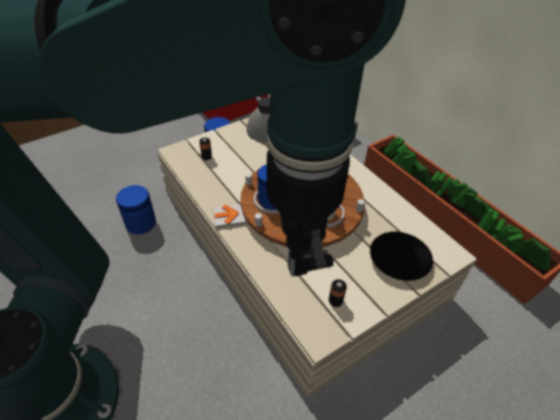

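The top view shows all three things upright in their pockets and the jar in line with the arrow, about 0.6 mm off the ray. The hand is clear and the bystanders have not moved. I'll hand in.

```bash
python3 -c "
from cell import bot
print(bot.sense()['time_s'],abs(bot.sense()['joint_vel']).max());print(bot.close_job())"
```

```text
6.15 0.06235726741977877
the job is handed in; nothing more can be done
None
```

The blue jar now stands at the front, in line with the orange arrow, and the job is handed in. I turned the plate about 72° counter-clockwise by pushing one rim stud from the side with the closed fingertips. I then backed the hand off and raised it clear. It took about 6 s of the 45 s allowed.

**Last checks, top camera after the hand was clear:**
- **Jar:** it is about 0.6 mm off the front ray (limit 11 mm) and 64 mm in front of the axis (at least 50 mm needed). The ray was measured from the tongue, accurate to about 2 mm.
- **Plate:** the jar bearing stayed at 158.0° before and after the hand was withdrawn, against 158.5° for the front.
- **Jar, cells and bulb:** all three stand upright in their pockets.
- **Saucer, lamp head and single cells:** by eye they have not moved. I did not measure them.

No check failed or disagreed. The arm still had a slight residual joint speed (0.06 rad/s) when I handed in, but it was well away from everything.

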